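# Pop the brass pie die out of its spring ejector and trap it

### The job

Press the red release pad of the die ejector with one fingertip so that the brass die pops forward over the lowered catch, and have the other finger standing in the lane so that it traps the die before it slides off the lane's end. Do not lift or tip the die, and leave the other things on the bench alone. Finish while holding: one finger keeps the pad down, and the other keeps the die stopped in the level part of the lane, at least a centimetre and a half ahead of where it started.

Things in the scene. Friction and masses are not known exactly. Their poses are not given: they have to be found in the camera images.
- ejector: Fixed aluminium die ejector with a level, slick blue lane 45 mm above the work surface. Origin: on the work surface, right under the die's start centre. +y: the way the die pops out, z up; the pad is on the -x side. Lane floor: y -100 to +78 mm, 56 mm wide between rails 4 mm thick and only 6 mm high. From y +34 on nothing but the pad stands above the rails.
- release_pad: Red pad, 40 mm (ejector x) by 34 mm (ejector y), 6 mm thick. Origin: centre of its top face, at ejector x -54, y +66 mm. At rest the top is 22 mm above the lane floor (67 above the work surface). Goes straight down 14 mm against a spring (3 N to start, 6 N at the bottom), then still 8 mm above the floor: a second fingertip level with the first hangs free in the lane alongside.
- catch (a point): Middle of the top of the red catch that holds the die's front: 30 mm wide, ejector y +27.5 to +33.5 mm, on the lane's centre line, 9 mm above the floor. It is one piece with the pad: pad down 9 mm, the catch is flush and the die pops out within a fraction of a second, so the stopping finger must be in the lane before. Let go, pad and catch spring back up.
- pusher_face (a point): Middle of the dark plate (36 mm wide, 22 mm high) that a spring presses on the back of the die with about 1.8 N. It follows the popped die for up to 70 mm along ejector +y and goes on pressing it with 1.4 to 1.8 N. Behind it is a housing 70 mm wide, 40 mm above the lane floor, ejector y -100 to -45 mm.
- die: Loose brass pie-forming die: upright cylinder 52 mm across, 34 mm high, about 0.2 kg, with a black knob (18 mm across, 14 high) on top. Origin: centre of its underside; its own x, y mean nothing. It stands on the lane floor between pusher and catch. It should go 15 to 60 mm along ejector +y before the finger stops it; it then stands over the sunken catch.
- lane_end (a point): Middle of the edge where the level lane floor ends (ejector x 0, y +78 mm, floor height). From here a slick blue ramp drops 25 degrees into a grey tray (ejector y +147 to +277 mm, 140 mm wide, 30 mm high). The die is lost when its centre comes within 16 mm of this edge.
- spare_die: Bystander: loose aluminium die, 62 mm across, 28 mm high, with a black knob on top to 42 mm, on the work surface beyond the ejector. Origin: centre of its underside.
- pie_dish: Bystander: loose round aluminium dish, 84 mm across the rim, 28 mm high. Origin: centre of its underside.
- flour_jar: Bystander: white jar with a metal lid, 60 mm across, 110 mm high. Origin: centre of its underside.
- pastry_brush: Bystander: brush 170 mm long lying flat on the robot's side of the ejector, its own x along its length. Origin: under its middle.
Things that resemble listed ones, but are neither listed nor needed, are in the scene too. Several things have the shape of the die; the one meant has the colours described above.

How it is judged:
By the outcome, as a careful person would: the job done as asked, in the order asked, and still so for the second after the job is handed in, while the arm keeps its last pose, push and grip.
It also fails if it takes over 32 s, if anything falls off the work surface, if the arm or the gripper's body presses on something with over 40 N, if the wrist force passes 120 N, or if a joint passes its speed limit or range.

### The arm

A 6-joint arm with a two-finger parallel gripper is mounted at the origin on the work surface. World frame = base frame: x ahead of the robot, y to its left, z up, the work surface at z = 0. Lengths are in m, angles in rad, forces in N, time in s.
With the tool pointing down it reaches from about 0.3 to 0.875 m from the base axis. Payload 6.4 kg.
Tool frame: the origin (TCP) lies on the centre line of the jaws, within the pads' length; the fingertips stand 14 mm ahead of it and the grasp point (between the pads) lies 5 mm behind it; z points along the fingers, y is the direction in which the jaws open and shut (so a half turn about z gives the same grasp; the last joint's range is limited). The gripper opens to 85 mm and grips with 20 to 120 N. Pads are 22 mm wide; open, the fingers measure 114 mm over their backs; the gripper's body (76 mm by 85 mm) begins 54 mm behind the grasp point. The pads swing forward as they close: fully open they stand 13 mm farther back than shut.
Start: joints at [-1.393, 0.181, 1.607, -0, 1.354, -0.206], TCP at [0.215, -0.533, 0.245] pointing down, gripper open.
Joint ranges: [-2.99, 2.99], [-0.89, 2.07], [0.3, 2.58], [-1.14, 4.28], [0, 2.63], [-3.12, 3.12]. Speed limits (rad/s): [2.57, 2.57, 3.01, 3.14, 3.14, 3.14].

### API

Orientations are given as a unit quaternion [w, x, y, z].
In Python, from bench import * gives the robot as it stands.
- The arm moves only by the tool servo_tool, never from a script. Its argument "plan" is a list that holds one entry, the list of rows, each a list of 5 numbers: the shift along the world's x, y, z in m, then the turn about the world's z in rad, then the gripper command: -1 is shut, 1 is fully open, values between are in proportion. In form: [[[tx, ty, tz, roll, claw], ...]]. A call has 1 to 8 rows; each row shifts and turns the commanded pose from where the row before left it; what a row does not reach is not made up. A row lasts 1/10 s, in which the tool goes at most 50 mm and 8.59 degrees, less where a joint would pass 70% of its speed; a pose out of reach is approached as far as the arm can. A call with a gripper value outside its range is refused whole. The fingers move at their own pace and stop on an object; the grip force is fixed at half the most. Time passes only in rows, so rows that do not move let the fingers close. It gives the time, the measured TCP pose, the force and the opening at its end, in the units of the state.
- get_obs(): the state, without advancing time (a new reading comes with each control period).
- camera(name): name is "side" or "top" or "wrist"; returns a dict with "img" (420x560x3 uint8, blue, green, red), "camera_matrix" (3x3 intrinsics, pixels), "k1" (the pictures are not rectified: a ray, as slopes to the right and down, at radius r is drawn at 1 + k1 r^2 times it, then the intrinsics apply), "rvec" (rotation vector, rad) and "tvec" (3), from world to camera coordinates, as OpenCV has them. Camera axes: x right, y down, z forward; pixel columns grow to the right and rows downward; lengths in m; the calibration is good to about 2 mm. A picture is of the moment at which its call begins. There is no depth.
- hand_in(): hands the job in, once; it reports no verdict.
Trained networks look in a picture, given as the dict that the camera call returned (one of the last four; its "shot" number tells which), for a name from the list of things; names that differ only in an ending like _2 or _b are one class to them, and where a whole thing is asked for, a point or a joint stands for the part that bears it (a point fixed in the world has none). Each returns a list of dicts, best first, with "conf" (0 to 1); they miss things now and then, are a little off and sometimes report something else, mostly with a low value. They report only what shows in the picture. A call takes as long as a camera call. They do not tell look-alikes from the thing itself.
- trace(picture, thing): "mask" (420x560 bool, what is visible of it) and "rect" ([left, top, right, bottom] as shares, 0 to 1, of the picture: columns of its width, rows of its height, round what is visible of it).
- pinpoint(picture, thing): "centre" ([row, column] as shares, 0 to 1, of the picture: columns of its width, rows of its height: a listed point, or the origin of a listed thing).
The state is a dict: "time_s": time; "q": joint angles; "dq": joint speeds; "joint_efforts": joint torques, N m; "eef_pos": TCP position; "eef_rot": TCP orientation; "wrist_force": force on the tool from outside, world axes, zero at the start; "torque": the same for the moment, N m; "opening": opening from 0.0 (shut) to 1.0 (fully open).
Only numpy, scipy, OpenCV 4.12 (cv2) and the standard library are available. Lean on these libraries where they do the work, as an engineer would, in place of code of your own. Each camera call takes 0.05 s, during which the arm holds its last target.

## Working session

There is one attempt and no reset: what is moved stays moved. The work goes in short steps, Python scripts to look and compute and a tool call to move; the robot and the scene stay as the last step left them, time stands still between calls to the robot, and variables do not carry over. Pictures are saved under pics/ and viewed, and the job is handed in when it is done.

Besides the shell and the picture viewer there is one more tool, called after "Call:" by a JSON object that holds its "api" and its "payload". servo_tool: Moves the arm, as the interface text tells. Its arguments: {"type":"object","properties":{"plan":{"type":"array"}},"required":["plan"]}

```bash
mkdir -p pics; ls
cat > h.py <<'E'
from bench import *
import numpy as np, cv2
def ray(c,u,v):
    K=c["camera_matrix"];k1=c["k1"]
    d=np.array([k1,0,0,0.],float)
    p=cv2.undistortPoints(np.array([[[u,v]]],float),np.array(K,float),d)[0,0]
    R=cv2.Rodrigues(np.array(c["rvec"],float))[0];t=np.array(c["tvec"],float).reshape(3)
    return -R.T@t, R.T@np.array([p[0],p[1],1.])
def atz(c,u,v,z):
    o,d=ray(c,u,v); return o+d*(z-o[2])/d[2]
def proj(c,P):
    p,_=cv2.projectPoints(np.array(P,float).reshape(-1,1,3),np.array(c["rvec"],float),np.array(c["tvec"],float),np.array(c["camera_matrix"],float),np.array([c["k1"],0,0,0.],float)); return p[:,0]
E
python3 - <<'E'
from h import *
for n in ["top","side"]:
    c=camera(n); cv2.imwrite(f"pics/{n}0.png",c["img"])
    print(n,ray(c,280,210))
    for t in ["ejector","release_pad","catch","pusher_face","die","lane_end","spare_die","pie_dish","flour_jar","pastry_brush"]:
        print(t,[(round(d["conf"],2),np.round([d["centre"][1]*560,d["centre"][0]*420],1).tolist()) for d in pinpoint(c,t)][:3])
print(get_obs())
E
```

```text
pics
top (array([ 0.52511495, -0.0923715 ,  0.81141697]), array([ 0.06515742,  0.00751866, -0.99793997]))
ejector [(0.55, [300.0, 204.9])]
release_pad [(0.88, [278.0, 245.4])]
catch [(0.76, [283.4, 212.8])]
pusher_face [(0.41, [312.6, 197.4])]
die [(0.98, [347.7, 292.7]), (0.93, [398.1, 158.8]), (0.6, [301.6, 202.8])]
lane_end [(0.58, [260.8, 218.9])]
spare_die [(0.95, [286.7, 153.8])]
pie_dish [(0.68, [260.4, 219.6]), (0.66, [224.3, 168.1])]
flour_jar [(0.77, [349.9, 135.3])]
pastry_brush [(0.68, [382.5, 255.3]), (0.17, [318.1, 198.2])]
side (array([ 0.35972519, -0.65613949,  0.48939715]), array([ 0.314289  ,  0.75173725, -0.57985522]))
ejector [(0.82, [281.6, 243.7])]
release_pad [(0.75, [235.7, 211.0])]
catch [(0.46, [288.0, 224.1])]
pusher_face [(0.43, [290.4, 225.8])]
die [(0.85, [374.1, 299.2]), (0.76, [211.4, 296.7]), (0.58, [280.2, 221.4])]
lane_end [(0.69, [252.6, 206.7])]
spare_die [(0.67, [320.3, 224.0])]
pie_dish [(0.85, [287.0, 199.6])]
flour_jar [(0.73, [369.1, 253.7])]
pastry_brush [(0.59, [263.2, 317.2])]
{'time_s': 1.1, 'q': array([-1.39331470e+00,  1.80789710e-01,  1.60697680e+00, -3.66665849e-05,
        1.35380162e+00, -2.06256410e-01]), 'dq': array([-0.00050284, -0.00075751,  0.00073741,  0.0003393 ,  0.00125502,
        0.00193205]), 'joint_efforts': array([ 9.36594120e-05, -4.44846475e+01, -3.51690567e+01, -6.17361684e-05,
        6.67087243e-04, -1.65910149e-05]), 'eef_pos': array([ 0.21530717, -0.53319298,  0.24530548]), 'eef_rot': array([ 1.20025149e-05,  9.81648787e-01,  1.90697822e-01, -1.80779546e-05]), 'wrist_force': array([ 0.80794875, -0.04286633, -0.50789012]), 'torque': array([-0.00956904,  0.00791127,  0.03783879]), 'opening': 0.9988102909358435}
```

View pics/top0.png

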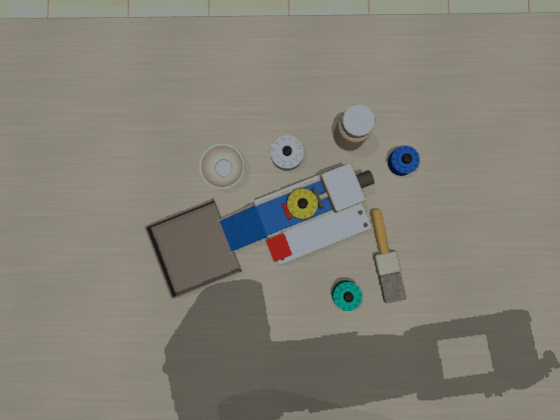

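View pics/side0.png

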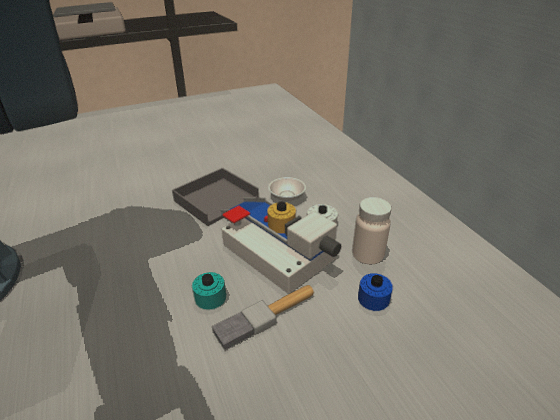

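```bash
cat > fit.py <<'E'
from h import *
from scipy.optimize import least_squares
cs={n:camera(n) for n in["top","side"]}
L=dict(pad=[-.054,.066,.067],catch=[0,.0305,.054],end=[0,.078,.045],die=[0,0,.045],ej=[0,0,0])
m={"top":dict(pad=(278,245.4),catch=(283.4,212.8),end=(260.8,218.9),die=(301.6,202.8)),
"side":dict(pad=(235.7,211),end=(252.6,206.7),die=(280.2,221.4),ej=(281.6,243.7))}
def T(p,P):
    c,s=np.cos(p[2]),np.sin(p[2]);P=np.atleast_2d(P)
    return np.c_[p[0]+c*P[:,0]-s*P[:,1],p[1]+s*P[:,0]+c*P[:,1],P[:,2]]
def res(p,sel=("top","side"),f=True):
    r=[]
    for n in sel:
        for k,v in m[n].items(): r+=list(proj(cs[n],T(p,L[k]))[0]-v)
    return np.array(r)
for sel in (("top",),("side",),("top","side")):
    a=least_squares(lambda p:res(p,sel),[.55,-.1,1.8],loss="soft_l1"); print(sel,a.x,np.round(res(a.x,sel),1))
p=a.x
# overlay
for n in cs:
    c=cs[n]; im=cv2.resize(c["img"],None,fx=4,fy=4,interpolation=cv2.INTER_CUBIC)
    def poly(P,col): 
        q=proj(c,T(p,P)); q=((q+.5)*4).astype(int); cv2.polylines(im,[q.reshape(-1,1,2)],True,col,1)
    poly([[-.074,.049,.067],[-.034,.049,.067],[-.034,.083,.067],[-.074,.083,.067]],(0,255,0))
    poly([[-.028,-.045,.045],[.028,-.045,.045],[.028,.078,.045],[-.028,.078,.045]],(0,255,255))
    poly([[-.035,-.045,.085],[.035,-.045,.085],[.035,-.1,.085],[-.035,-.1,.085]],(255,0,255))
    poly([[-.07,.147,.03],[.07,.147,.03],[.07,.277,.03],[-.07,.277,.03]],(255,0,255))
    t=np.linspace(0,6.28,40); poly(np.c_[.026*np.cos(t),.026*np.sin(t),t*0+.079],(255,255,255))
    u,v=proj(c,T(p,[0,.03,.05]))[0]*4; u=int(u);v=int(v)
    cv2.imwrite(f"pics/ov_{n}{__import__('sys').argv[1]}.png",im[max(0,v-300):v+300,max(0,u-400):u+400])
E
python3 fit.py 0; python3 -c "
from h import *
print(get_obs()['time_s'])"
```

```text
('top',) [ 0.587053   -0.12445097  0.36780409] [-0.2  0.3  1.9 -3.7 -0.6  0.5 -0.2  0.2]
('side',) [ 0.58598734 -0.11906722  0.38963771] [-0.7  0.3  0.3 -0.3  0.8  1.5 -0.4 -2.2]
('top', 'side') [ 0.5855747  -0.12323915  0.36727627] [-0.9  1.2  1.3 -2.9 -1.3  1.4 -0.9  1.   0.   1.   1.5  0.5  1.5  2.8
  0.3 -0.9]
1.2
```

View pics/ov_top0.png

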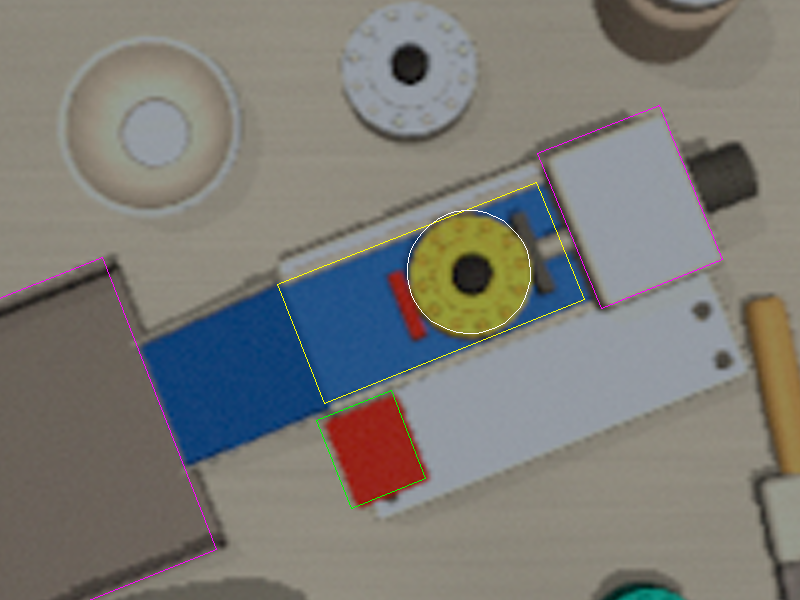

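View pics/ov_side0.png

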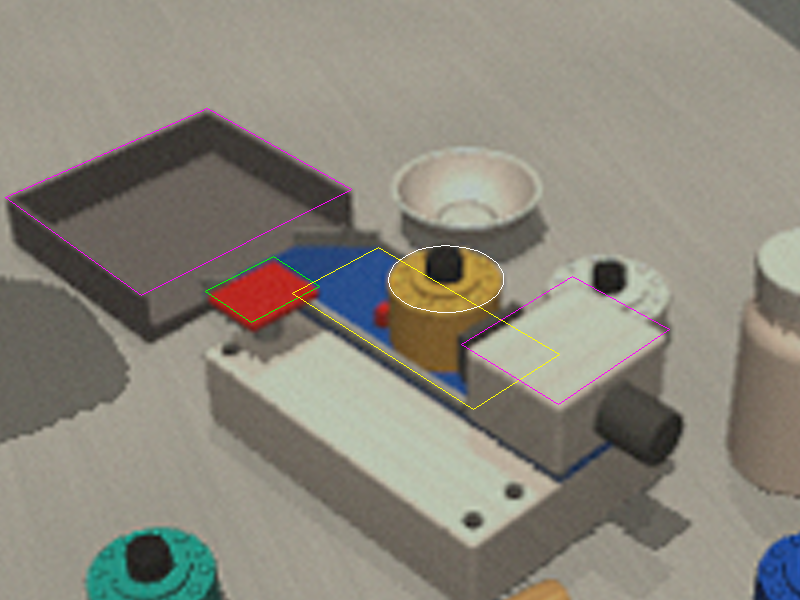

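Run:
```python
from h import *
p=[.5870,-.1235,.3675]
c,s=np.cos(p[2]),np.sin(p[2])
for x,y in[(-.027,.067),(-.054,.067),(0,.067)]: print(p[0]+c*x-s*y,p[1]+s*x+c*y)
```

```text
0.5377308377567409 -0.07067434665006583
0.5125336690742253 -0.08037500077155946
0.5629280064392566 -0.06097369252857221
```

Call:
{"api": "servo_tool", "payload": {"plan": [[[0.0215,0.0308,0,0.1036,-0.07],[0.0215,0.0308,0,0.1036,-0.07],[0.0215,0.0308,0,0.1036,-0.07],[0.0215,0.0308,0,0.1036,-0.07],[0.0215,0.0308,0,0.1036,-0.07],[0.0215,0.0308,0,0.1036,-0.07],[0.0215,0.0308,0,0.1036,-0.07],[0.0215,0.0308,0,0.1036,-0.07]]]}}

```text
time_s: 2.0
eef_pos: [0.388, -0.2855, 0.2455]
eef_rot: [0.0, 0.821, 0.572, 0.0]
wrist_force: [0.0, -0.6, 0.9]
opening: 0.462
```

Call:
{"api": "servo_tool", "payload": {"plan": [[[0.0215,0.0308,-0.01,0.1036,-0.07],[0.0215,0.0308,-0.01,0.1036,-0.07],[0.0215,0.0308,-0.01,0.1036,-0.07],[0.0215,0.0308,-0.01,0.1036,-0.07],[0.0215,0.0308,-0.01,0.1036,-0.07],[0.0215,0.0308,-0.01,0.1036,-0.07],[0.0215,0.0308,-0.01,0.1036,-0.07],[0,0,0,0,-0.07]]]}}

```text
time_s: 2.8
eef_pos: [0.5387, -0.0674, 0.1739]
eef_rot: [-0.001, 0.563, 0.826, 0.0]
wrist_force: [-0.9, -0.2, -0.3]
opening: 0.466
```

Run:
```python
from h import *
o=get_obs();print(o)
q=o['eef_rot'];print(2*np.arctan2(q[2],q[1])-np.pi/2)
for n in["top","side","wrist"]:
    c=camera(n);im=cv2.resize(c["img"],(800,600),interpolation=cv2.INTER_CUBIC);cv2.imwrite(f"pics/{n}1.png",im)
```

```text
{'time_s': 2.8, 'q': array([-3.44055234e-01,  1.86699574e-01,  1.75290272e+00,  1.41541586e-03,
        1.20391709e+00, -7.18305404e-01]), 'dq': array([-0.06207092, -0.03545422,  0.01897672, -0.03731781,  0.02282967,
        0.02887253]), 'joint_efforts': array([  1.16157353, -42.28011131, -33.42022777,   0.29104653,
        -0.26068691,  -0.27799102]), 'eef_pos': array([ 0.53865095, -0.06744051,  0.17385678]), 'eef_rot': array([-1.09847601e-03,  5.63426230e-01,  8.26165552e-01,  3.96867129e-04]), 'wrist_force': array([-0.89366259, -0.15984168, -0.29132859]), 'torque': array([-0.03151787,  0.01442993, -0.06203656]), 'opening': 0.465735003846466}
0.3737411821408294
```

View pics/wrist1.png

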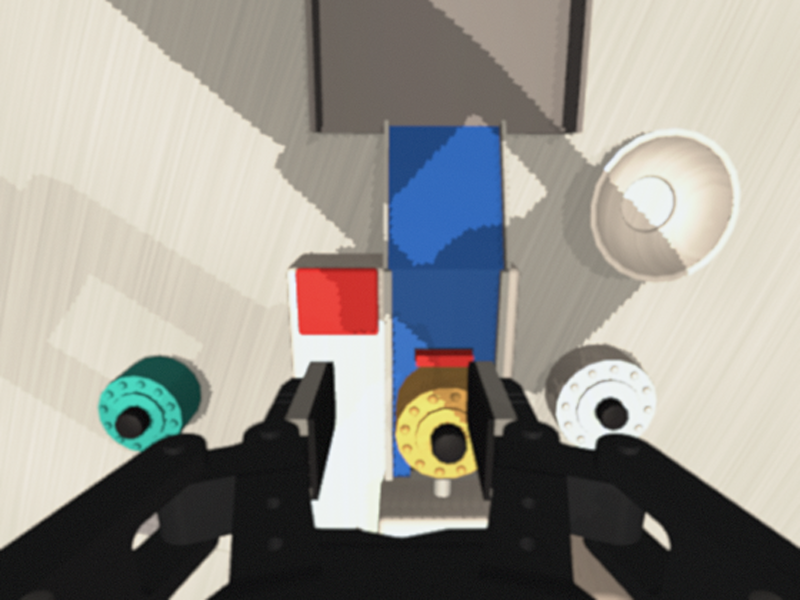

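View pics/side1.png

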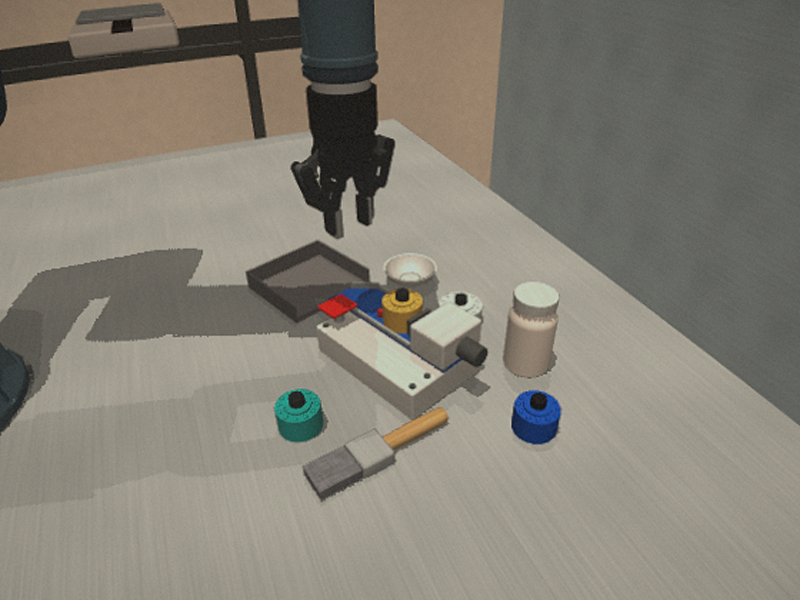

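```bash
cat > w.py <<'E'
from h import *
import sys
from scipy.spatial.transform import Rotation as Ro
p=[float(a) for a in sys.argv[2:5]]
def T(P):
    c,s=np.cos(p[2]),np.sin(p[2]);P=np.atleast_2d(P)
    return np.c_[p[0]+c*P[:,0]-s*P[:,1],p[1]+s*P[:,0]+c*P[:,1],P[:,2]]
o=get_obs(); q=o['eef_rot'];R=Ro.from_quat([q[1],q[2],q[3],q[0]]).as_matrix()
print(np.round(o['eef_pos'],4),'f',np.round(o['wrist_force'],2),o['opening'],o['time_s'])
d=o['eef_pos'][:2]-p[:2];c_,s_=np.cos(p[2]),np.sin(p[2]);print('tcp in ejector',c_*d[0]+s_*d[1],-s_*d[0]+c_*d[1],'yaw tool y',np.arctan2(R[1,1],R[0,1])-p[2])
dp=float(sys.argv[5]) if len(sys.argv)>5 else 0
dy=float(sys.argv[6]) if len(sys.argv)>6 else 0
for n in ["wrist","side"]:
    c=camera(n)
    k=2 if n=="wrist" else 4
    im=cv2.resize(c["img"],None,fx=k,fy=k,interpolation=cv2.INTER_CUBIC)
    def poly(P,col): 
        q=proj(c,P); q=((q+.5)*k).astype(int); cv2.polylines(im,[q.reshape(-1,1,2)],True,col,1)
    z=.067-dp
    poly(T([[-.074,.049,z],[-.034,.049,z],[-.034,.083,z],[-.074,.083,z]]),(0,255,0))
    poly(T([[-.028,-.045,.045],[.028,-.045,.045],[.028,.078,.045],[-.028,.078,.045]]),(0,255,255))
    poly(T([[-.07,.147,.03],[.07,.147,.03],[.07,.277,.03],[-.07,.277,.03]]),(255,0,255))
    t=np.linspace(0,6.28,40); poly(T(np.c_[.026*np.cos(t),dy+.026*np.sin(t),t*0+.079]),(255,255,255))
    for sg in (1,-1):
        g=o['opening']*.0425
        poly(o['eef_pos']+np.array([[x,sg*y,.014] for x,y in [(-.011,g),(.011,g),(.011,g+.0145),(-.011,g+.0145)]])@R.T,(255,255,0))
    if n=="wrist": im=im[:,:1120]; im=cv2.resize(im,(800,600))
    else:
        u,v=proj(c,T([-.02,.05,.07]))[0]*4; u=int(u);v=int(v); im=im[max(0,v-350):v+250,max(0,u-400):u+400]
    cv2.imwrite(f"pics/w_{n}{sys.argv[1]}.png",im)
E
python3 w.py 1 .587 -.1235 .3675
```

```text
[ 0.5377 -0.0713  0.1753] f [ 0.07  0.01 -0.04] 0.4643167831582051 2.95
tcp in ejector -0.027247206494100378 0.0664423945867075 yaw tool y -0.0006608862458823972
```

View pics/w_wrist1.png

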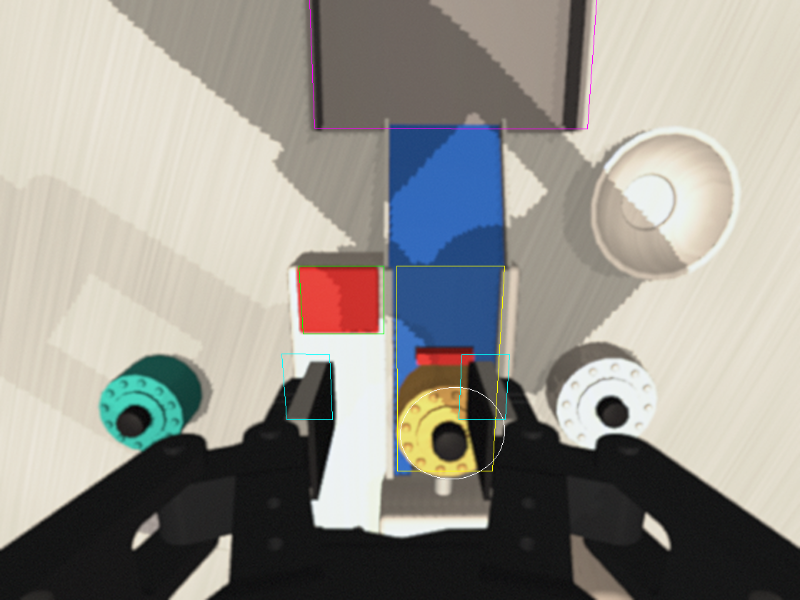

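View pics/w_side1.png

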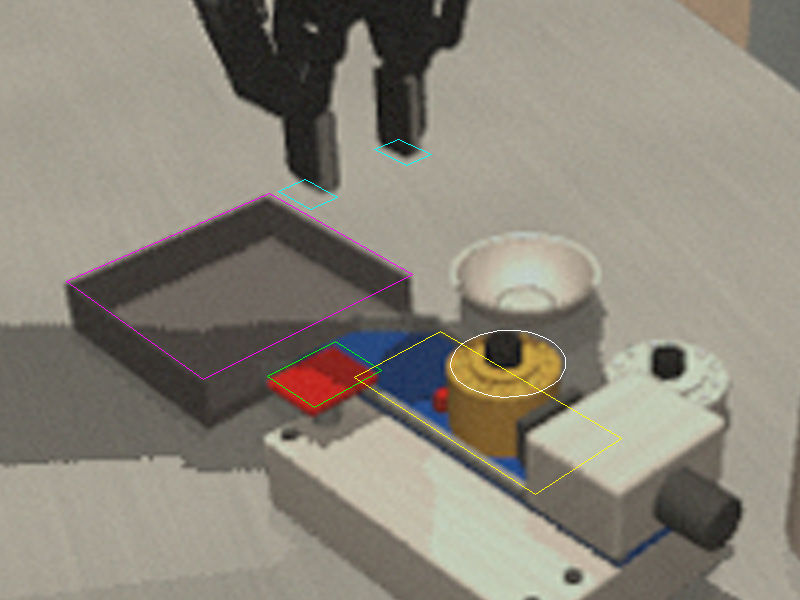

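Call:
{"api": "servo_tool", "payload": {"plan": [[[0,0,-0.02,0,-0.07],[0,0,-0.02,0,-0.07],[0,0,-0.02,0,-0.07],[0,0,-0.015,0,-0.07],[0,0,-0.005,0,-0.07],[0,0,0,0,-0.07],[0,0,0,0,-0.07]]]}}

```text
time_s: 3.75
eef_pos: [0.5384, -0.0717, 0.0962]
eef_rot: [0.001, 0.566, 0.824, 0.0]
wrist_force: [0.2, -0.6, 0.2]
opening: 0.462
```

```bash
python3 w.py 2 .5852 -.1242 .3675
```

```text
[ 0.5384 -0.0717  0.0962] f [ 0.17 -0.63  0.25] 0.46170829876562675 3.75
tcp in ejector -0.02479959129406625 0.06584946906773251 yaw tool y -0.0009634146838143343
```

View pics/w_wrist2.png

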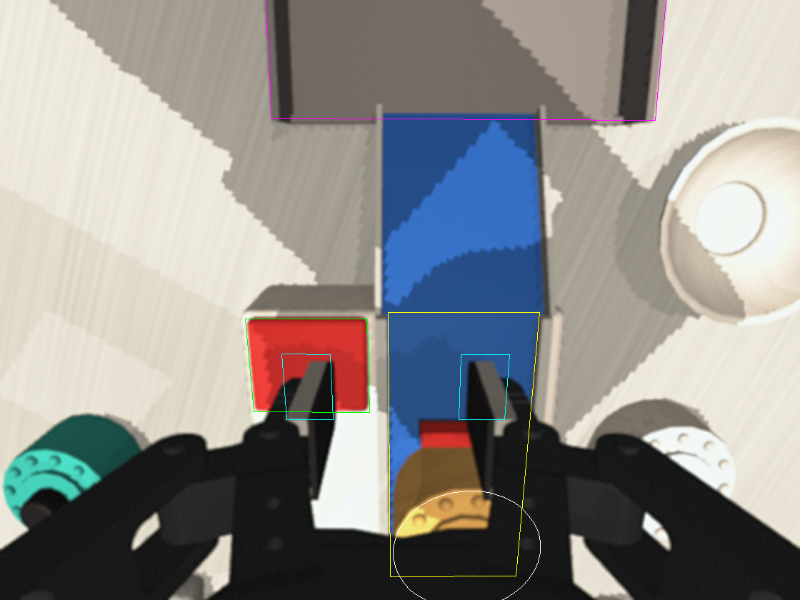

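View pics/w_side2.png

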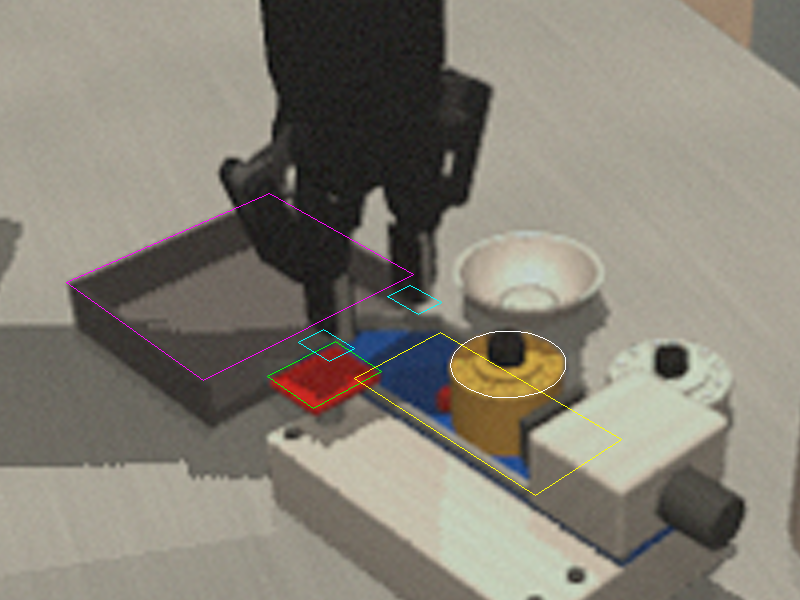

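Call:
{"api": "servo_tool", "payload": {"plan": [[[0,0,-0.005,0,-0.07],[0,0,-0.005,0,-0.07],[0,0,-0.004,0,-0.07],[0,0,-0.003,0,-0.07],[0,0,0,0,-0.07],[0,0,0,0,-0.07]]]}}

```text
time_s: 4.45
eef_pos: [0.5378, -0.0711, 0.0783]
eef_rot: [-0.0, 0.566, 0.824, -0.0]
wrist_force: [-0.9, 0.3, 3.0]
opening: 0.46
```

```bash
python3 w.py 3 .5852 -.1242 .3675; python3 w.py 3 .5852 -.1242 .3675|head -1
```

```text
[ 0.5378 -0.0711  0.0783] f [-0.91  0.29  3.01] 0.45954106227439956 4.45
tcp in ejector -0.025185795356935166 0.06656624769703942 yaw tool y -0.00041606846216507565
[ 0.5379 -0.0712  0.0785] f [-0.94  0.45  2.42] 0.4618913969816943 4.55
```

View pics/w_side3.png

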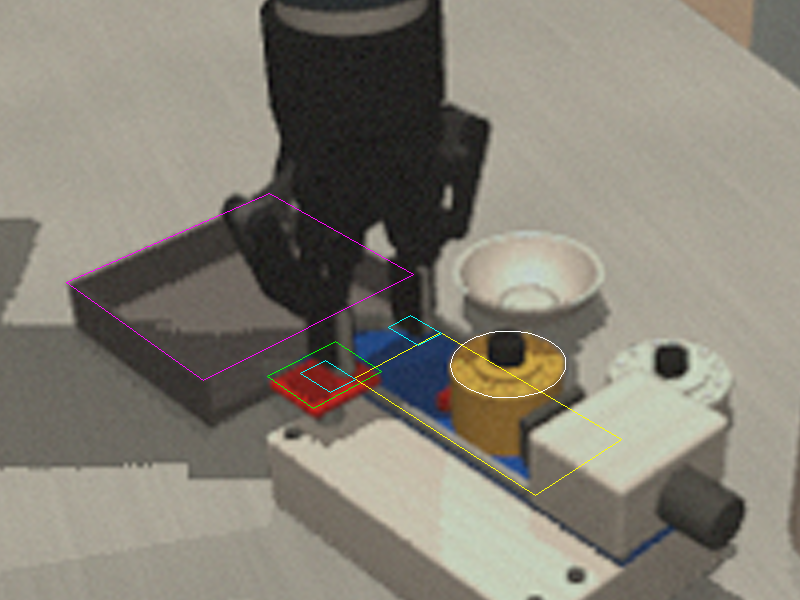

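View pics/w_wrist3.png

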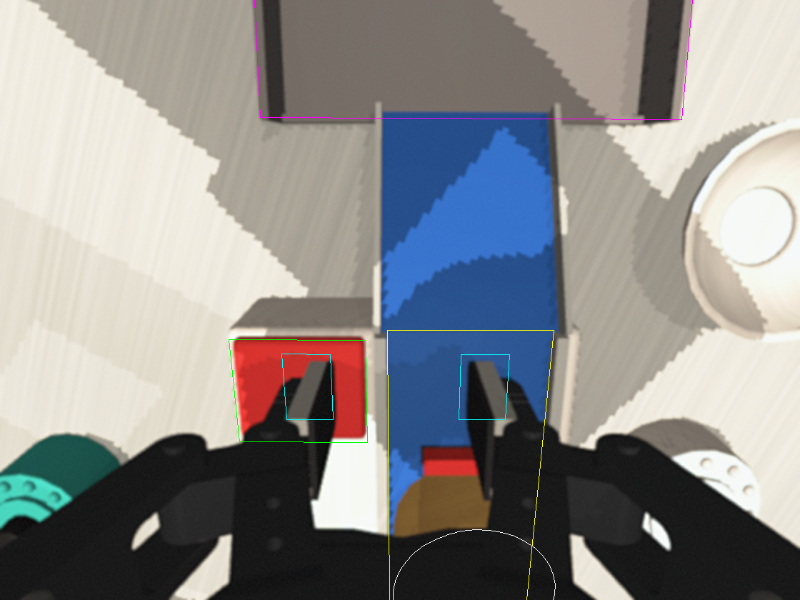

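Call:
{"api": "servo_tool", "payload": {"plan": [[[0,0,-0.004,0,-0.07],[0,0,-0.004,0,-0.07],[0,0,-0.004,0,-0.07],[0,0,0,0,-0.07],[0,0,0,0,-0.07],[0,0,0,0,-0.07]]]}}

```text
time_s: 5.25
eef_pos: [0.5381, -0.0712, 0.0664]
eef_rot: [0.0, 0.566, 0.824, 0.0]
wrist_force: [0.8, -0.3, 4.0]
opening: 0.468
```

```bash
python3 w.py 4 .5852 -.1242 .3675 .012 .029; python3 w.py 4 .5852 -.1242 .3675 .012 .029|head -1
```

```text
[ 0.5381 -0.0712  0.0664] f [ 0.85 -0.3   3.96] 0.4682554315557241 5.25
tcp in ejector -0.024899275970470158 0.06633371337654437 yaw tool y -0.0004718015341275139
[ 0.5381 -0.0712  0.0664] f [ 1.31 -0.02  4.01] 0.4605242300580432 5.35
```

View pics/w_side4.png

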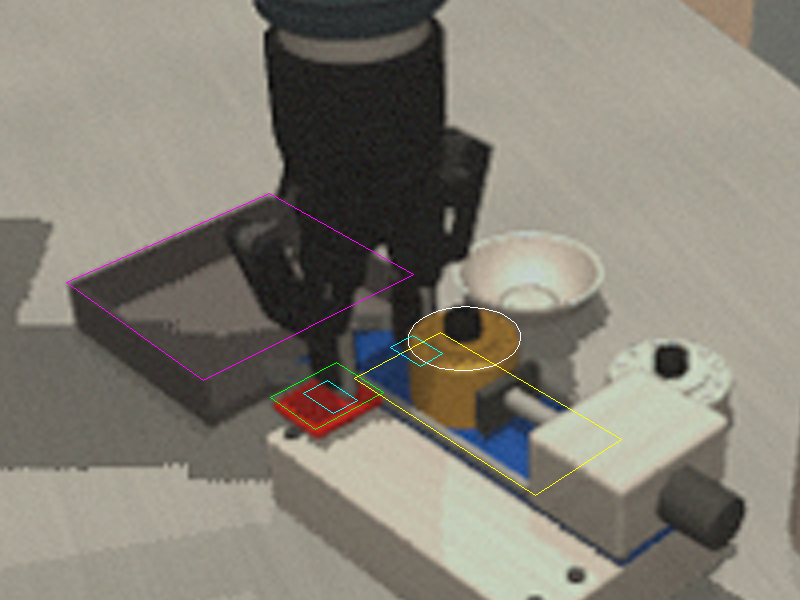

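View pics/w_wrist4.png

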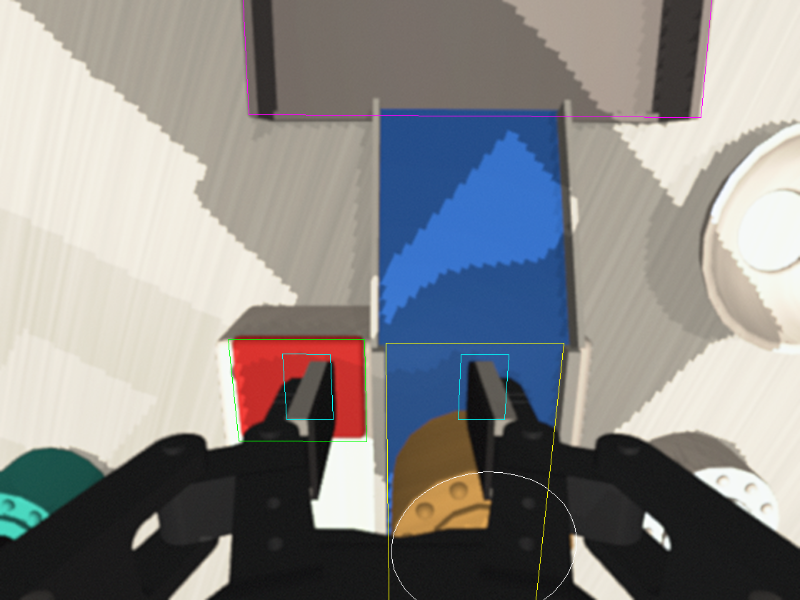

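Call:
{"api": "servo_tool", "payload": {"plan": [[[0,0,-0.0015,0,-0.07],[0,0,0,0,-0.07],[0,0,0,0,-0.07],[0,0,0,0,-0.07]]]}}

```text
time_s: 5.85
eef_pos: [0.5381, -0.0712, 0.0655]
eef_rot: [0.0, 0.566, 0.824, 0.0]
wrist_force: [-1.1, 1.4, 8.0]
opening: 0.466
```

```bash
python3 w.py 5 .5852 -.1242 .3675 .013 .029; python3 w.py 5 .5852 -.1242 .3675 .013 .029|head -1
python3 - <<'E'
from h import *
c=camera("top"); cv2.imwrite("pics/top5.png",cv2.resize(c["img"][120:300,140:420],(800,514)))
E
```

```text
[ 0.5381 -0.0712  0.0655] f [-1.1   1.37  8.04] 0.4657974967775329 5.85
tcp in ejector -0.02488032421367535 0.06633489616235941 yaw tool y -0.00041159252724831674
[ 0.5381 -0.0712  0.0655] f [-0.3   1.66  8.91] 0.4675215820698615 5.95
```

View pics/w_side5.png

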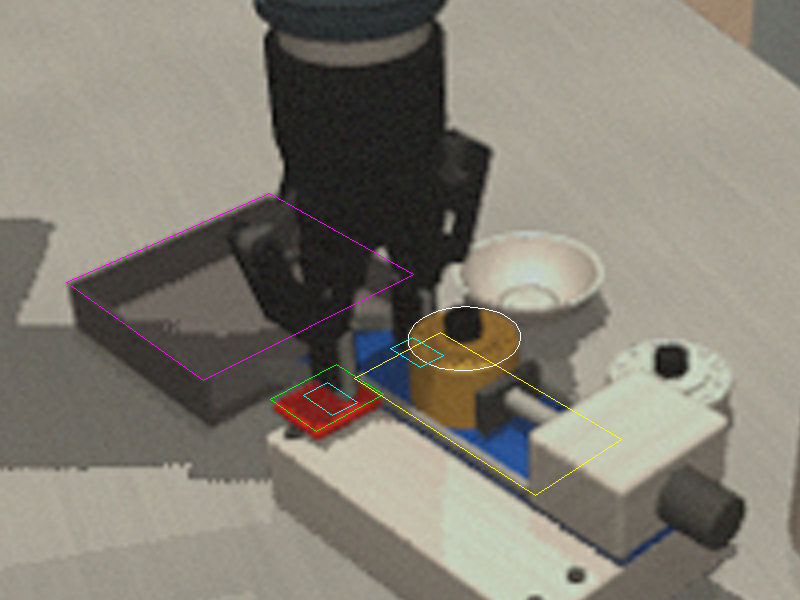

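View pics/top5.png

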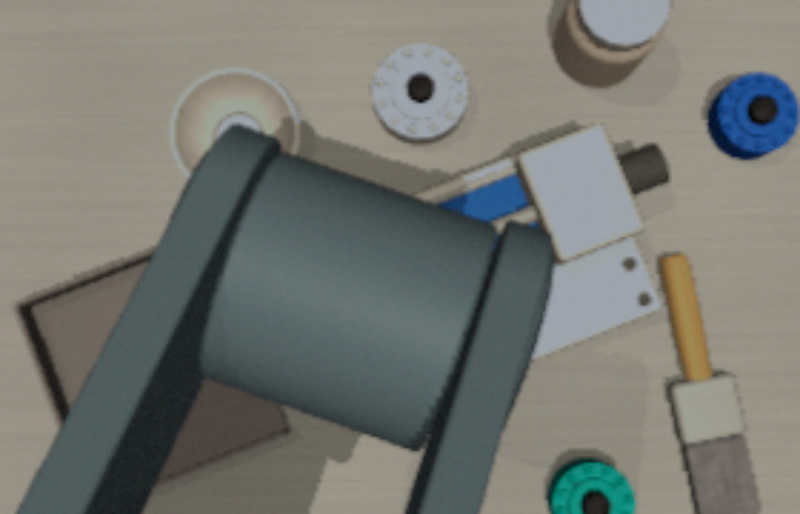

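```bash
python3 -c "
from bench import *
print(hand_in())"
```

```text
the job is handed in; nothing more can be done
None
```

The brass die popped out and was stopped in the level part of the lane. I handed the job in at about 6 s on the clock, with the pad still held down; no verdict is reported.

- **What I did:** I set the jaws half open across the ejector, with one finger over the red pad and the other over the lane centre at ejector y of about +66 mm. Then I lowered both together. The pad finger touched at about 3 N, with the lane finger already hanging about 22 mm above the lane floor. I pressed 12 mm further, the die popped, and the lane finger stopped it. I then added a small press to hold the pad at the bottom.
- **Die position:** In the last side picture the die stands upright against the lane finger. Its outline matches an overlay drawn 29 mm ahead of its start, well short of the 62 mm limit.
- **Pad and forces:** The pad shows pressed down in the side picture. The wrist reads 8–9 N upward, which fits a pad at or just at the end of its travel. The reading before the last press was about 4 N, lower than the roughly 5.5 N expected, but the readings scatter by about 1 N.
- **Other things:** The parts of the bench in view look undisturbed. The arm hides the die in the top picture, so its position was checked in the side and wrist pictures only. The fitted ejector pose is good to about 2 mm.

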